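Hold the stencil flap upright at its balance point over the suction bed

ROBOT

A 6-joint arm with a two-finger parallel gripper is mounted at the origin on the work surface. World frame = base frame: x ahead of the robot, y to its left, z up, the work surface at z = 0. Lengths are in mm, angles in rad, forces in N, time in s.
With the tool pointing down it reaches from about 275 to 1000 mm from the base axis. Payload 8.4 kg.
Tool frame: the origin (TCP) lies on the mounting face of the last link; the fingertips stand 173 mm ahead of it and the grasp point (between the pads) lies 155 mm ahead of it; z points along the fingers, y is the direction in which the jaws open and shut (so a half turn about z gives the same grasp; the last joint's range is limited). The gripper opens to 85 mm and grips with 20 to 120 N. Pads are 22 mm wide; open, the fingers measure 114 mm over their backs; the gripper's body (76 mm by 85 mm) begins 54 mm behind the grasp point. The pads swing forward as they close: fully open they stand 13 mm farther back than shut.
Start: joints at [-1.32, 0.353, 1.633, -0, 1.155, -0.002], TCP at [156.321, -605.139, 404.681] pointing down, gripper open.
Joint ranges: [-2.63, 2.63], [-0.92, 2.1], [0.06, 2.66], [-1.3, 4.44], [0, 2.69], [-3.02, 3.02]. Speed limits (rad/s): [2.22, 2.22, 2.79, 3.14, 3.14, 3.14].

INTERFACE

Orientations are given as [roll, pitch, yaw] about the fixed x, y, z axes, in that order (R = Rz(yaw) Ry(pitch) Rx(roll)).
In Python, from rig import readout, imaging, ticket gives the robot as it stands.
- The arm moves only by the tool step_arm, never from a script. Its argument "deltas" is a list of rows, each an object with "translation": the shift along the tool's x, y, z in cm, a list of three; "rot": the turn, a rotation vector about the tool's x, y, z in rad, a list of three. In form: [{"translation": [x, y, z], "rot": [rx, ry, rz]}, ...]. A call has 1 to 8 rows; each row is the pose to reach, as a shift and turn from the pose commanded when the call began, along the tool's axes at that moment; what a row does not reach only later rows make up. A row lasts 1/8 s, in which the tool goes at most 62.5 mm and 10.7 degrees, less where a joint would pass 70% of its speed; a pose out of reach is approached as far as the arm can. A call with a gripper value outside its range is refused whole. "grip" is the closure in counts, from 0 (fully open) to 255 (shut), set as the call begins (left out, the last holds). The fingers move at their own pace and stop on an object; "squeeze" is the grip in N (left out, the last holds). Time passes only in rows, so rows that repeat a pose let the fingers close. It gives the time, the measured TCP pose, the force and the opening at its end, in the units of the state.
- readout.sense(): the state, without advancing time (a new reading comes with each control period).
- imaging.grab_frame(name): name is "scene" or "side" or "wrist"; returns a dict with "image" (400x640x3 uint8, red, green, blue), "camera_matrix" (3x3 intrinsics, pixels), "world_to_cam" (4x4, takes a point from world to camera coordinates). Camera axes: x right, y up, looking along -z (the intrinsics and any distortion apply to the point x, -y, -z); pixel columns grow to the right and rows downward; lengths in mm; the calibration is good to about 2 mm. A picture is of the moment at which its call begins. There is no depth.
- ticket.sign_off(): hands the job in, once; it reports no verdict.
The state is a dict: "clock": time; "qpos": joint angles; "qvel": joint speeds; "joint_efforts": joint torques, N m; "eef_pos": TCP position; "tcp_rot": TCP orientation; "contact_force": force on the tool from outside, world axes, zero at the start; "wrist_torque": the same for the moment, N m; "opening": opening from 0.0 (shut) to 1.0 (fully open).
Only numpy, scipy, OpenCV 4.12 (cv2) and the standard library are available. Lean on these libraries where they do the work, as an engineer would, in place of code of your own. Each camera call takes 0.05 s, during which the arm holds its last target.

TASK

The print under the stencil is ready to be slid out: move the suction lever (black knob) so that it lines up with the yellow clip on its dial and leave it there, without shifting the clip, while the flap is still down. Then grip the red handle of the hinged stencil flap and swing it gently up to its balance point, straight upright, and finish there with the handle still gripped and the flap held still, because it falls one way or the other if let go. Never let the flap drop or tip well over to the far side, and leave the ink tin, the bottle and the squeegee where they are.

Things in the scene. Friction and masses are not known exactly. Their poses are not given: they have to be found in the camera images.
- lever (a joint): angle of the suction lever (rad): 0 = upright, positive leans towards the valve's own -y, negative towards its +y (range -0.6 to 0.6). It turns about the valve's x axis, moves with about 1 N at the knob and stays where it is left. Starts at 0.35 to 0.58.
- clip (a joint): angle of the yellow clip on the dial (rad), same zero and sense as the lever, about the same pivot: the lever lines up with the clip when the two angles are equal. Set somewhere between -0.45 and 0.08; a stiff clip, do not shift it.
- lever_knob (a point): black cylindrical knob at the lever's end, 26 mm diameter, 30 mm long along its x (parallel to the lever's hinge axis). Origin at its centre, 120 mm from the pivot; z points outward along the lever, which is a steel bar 6 x 11 mm below the knob. Can be pinched from above across its two flat ends, and then turns between the pads as the lever swings.
- lever_pivot (a point): pivot of the lever and of the clip, 45 mm above the table, in the middle of the grey valve box (75 x 115 x 30 mm, x and y). x = hinge axis (level), z up. The white dial plate stands 18 mm to the +x side of it and reaches 50 mm above it.
- clip_tip (a point): outer end of the yellow clip (block 14 x 9 x 18 mm on the rim of the dial), 18 mm to the +x side of the lever and 59 mm from the pivot axis. z points outward from the pivot.
- flap (a joint): angle of the stencil flap (rad): 0 = lying level, down on the bed (where it starts), 1.571 = straight upright, which is its balance point; beyond that it falls over to the far side (stop at 2.6). Hardly any friction: it does not stay where it is left.
- flap_hinge (a point): middle of the flap's hinge axis, 60 mm above the table, on the bed's left (+y) side. x = hinge axis (level), y points away from the flap as it lies down, z up. The bed is a blue box 240 mm (x) by 215 mm (y), 40 mm high with feet; it reaches 35 mm beyond the hinge on one side and 180 mm on the handle side.
- handle (a point): red cylindrical handle at the flap's free edge, 26 mm diameter, 40 mm long along its x (parallel to the hinge). Origin at its centre, 222 mm from the hinge axis, 60 mm above the table with the flap down, beyond the bed's edge; y points to the hinge. A 14 x 8 mm stem joins it to the flap's edge 42 mm away. Pinched from above across its flat ends, it turns between the pads as the flap swings.
- flap_edge (a point): middle of the flap's free edge, 180 mm from the hinge axis. The flap is an aluminium frame with a green stencil plate, 220 mm along the hinge, 16 mm thick, about 0.4 kg with its handle (varies); its centre of mass lies in the plane through hinge and handle. Axes turn with the flap: x = hinge axis, y points to the hinge.
- ink_tin: bystander: loose ink tin, 72 mm diameter, 75 mm high, orange label; origin under its centre. Leave alone.
- bottle: bystander: loose green bottle, 52 mm diameter, 140 mm high, white cap; origin under its centre. Leave alone.
- squeegee: bystander: loose squeegee lying flat, wooden bar 30 x 160 x 24 mm with a black rubber blade on its +x side (51 mm over all); origin under the bar's centre. Leave alone.
There are look-alikes about, which are no part of the job. There is more than one size of the part that bears lever; the job needs the middle-sized.

How it is judged (in metres and radians):
On the way, in this order (a step that is already met when the one before it is completed fails the run):
1. lever set to the yellow clip while the flap is still down (angle between the z axis of lever_knob and the z axis of clip_tip, either way round below 0.09 rad and velocity of joint lever between -0.1 and 0.1 rad/s and value of joint flap below 0.1 rad), for 0.3 s.
2. flap upright at its balance point, handle gripped (value of joint flap between 1.481 and 1.661 rad and velocity of joint flap between -0.15 and 0.15 rad/s and contact force between the fingers and flap above 2 N and distance between the grasp point and handle below 0.04 m), for 0.3 s.
At the end, for the whole second after the job is handed in: Lever within 0.09 rad of the yellow clip; flap within 0.09 rad of upright (1.571) and still (under 0.15 rad/s), with the fingers gripping the red handle (over 2 N, grasp point within 40 mm of its centre) (all of step 2 and angle between the z axis of lever_knob and the z axis of clip_tip, either way round below 0.09 rad); the arm keeps its last pose, push and grip.
It fails at once if flap tipped well over to the far side (more than 0.33 rad past upright) (value of joint flap above 1.9 rad).
It fails at once if flap dropped or flung (over 3 rad/s) (velocity of joint flap above 3 rad/s or velocity of joint flap below -3 rad/s).
It fails at once if yellow clip shifted (distance of clip_tip from where it was at the start of the episode above 0.006 m).
It fails at once if ink tin, bottle or squeegee disturbed (moved over 30 mm) (distance of any of ink_tin, bottle, squeegee from where it was at the start of the episode above 0.03 m).
It also fails if it takes over 61 s, if anything falls off the work surface, if the arm or the gripper's body presses on something with over 40 N, if the wrist force passes 120 N, or if a joint passes its speed limit or range.

## Working session

There is one attempt and no reset: what is moved stays moved. The work goes in short steps, Python scripts to look and compute and a tool call to move; the robot and the scene stay as the last step left them, time stands still between calls to the robot, and variables do not carry over. Pictures are saved under pics/ and viewed, and the job is handed in when it is done.

Besides the shell and the picture viewer there is one more tool, called as name(argument=value, ...) on one line, values as JSON. step_arm: Moves the arm, as the interface text tells. Its arguments: {"type":"object","properties":{"deltas":{"type":"array","items":{"type":"object","properties":{"translation":{"type":"array","items":{"type":"number"}},"rot":{"type":"array","items":{"type":"number"}}}}},"grip":{"type":"number"},"squeeze":{"type":"number"}},"required":["deltas"]}

```bash
ls; mkdir -p pics
python3 - <<'E'
from rig import readout, imaging
import cv2, numpy as np
print(readout.sense())
for n in ["scene","side","wrist"]:
    f=imaging.grab_frame(n)
    cv2.imwrite(f"pics/{n}0.png",cv2.cvtColor(f["image"],cv2.COLOR_RGB2BGR))
    print(n,f["camera_matrix"].tolist(),np.round(f["world_to_cam"],4).tolist(),[k for k in f])
E
```

```text
pics
{'clock': 0.0, 'qpos': array([-1.32039568e+00,  3.53669898e-01,  1.63413564e+00, -2.30642425e-05,
        1.15519260e+00, -2.42723467e-03]), 'qvel': array([ 4.82966038e-04,  2.22913326e-03, -6.15943945e-04,  8.71408872e-05,
        4.47963056e-05, -8.01169812e-04]), 'joint_efforts': array([ 1.64119912e-03, -6.05242109e+01, -3.42078209e+01,  5.04428124e-05,
        9.26357810e-03,  2.86512318e-05]), 'eef_pos': array([ 156.26185352, -604.91073871,  403.94727977]), 'tcp_rot': array([-3.14018713e+00,  1.76762514e-05,  2.52837223e-01]), 'contact_force': array([ 0.51747044,  0.15436876, -0.11885019]), 'wrist_torque': array([0.02264149, 0.00975863, 0.03276231]), 'opening': 0.9998355010676903}
scene [[455.5203664858658, 0.0, 311.1188892779542], [0.0, 455.5203664858658, 198.4489145669714], [0.0, 0.0, 1.0]] [[0.6058, 0.7956, -0.0005, -349.2475], [-0.6272, 0.478, 0.6149, 244.3189], [0.4895, -0.3722, 0.7886, -1787.4041], [0.0, 0.0, 0.0, 1.0]] ['image', 'camera_matrix', 'world_to_cam']
side [[440.61553423856515, 0.0, 322.8193029158064], [0.0, 440.61553423856515, 197.0864141609804], [0.0, 0.0, 1.0]] [[-0.997, -0.0758, 0.0124, 535.7117], [0.0645, -0.7385, 0.6712, -96.9103], [-0.0418, 0.67, 0.7412, -1213.056], [0.0, 0.0, 0.0, 1.0]] ['image', 'camera_matrix', 'world_to_cam']
wrist [[305.64620519786416, 0.0, 314.6404234979265], [0.0, 305.64620519786416, 203.16930892253538], [0.0, 0.0, 1.0]] [[0.2499, -0.9683, -0.0011, -623.4391], [0.9172, 0.2371, -0.3202, 41.8986], [0.3103, 0.079, 0.9474, -380.9082], [0.0, 0.0, 0.0, 1.0]] ['image', 'camera_matrix', 'world_to_cam']
```

View pics/scene0.png

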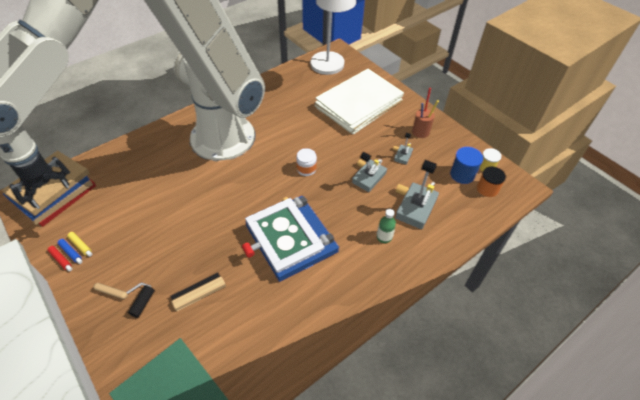

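View pics/side0.png

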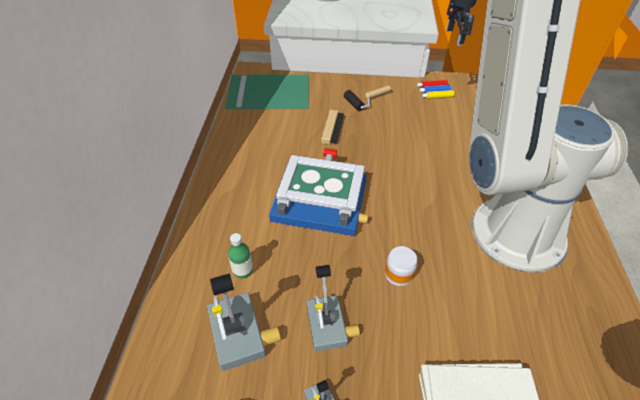

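View pics/wrist0.png

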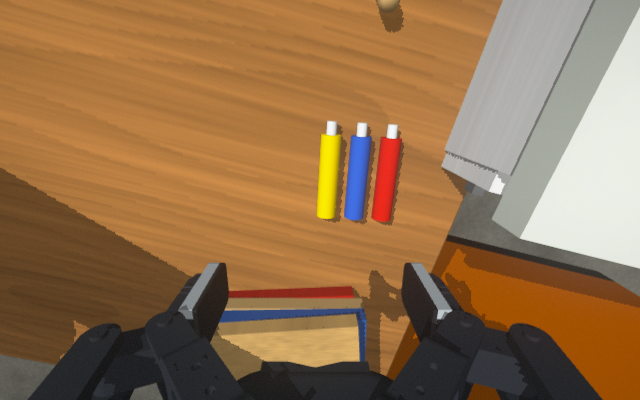

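Three valves can be taken for the one wanted. In the scene view they are the big one (418,200), the middle one (369,172) and the small one (403,152). I'll measure their sizes before choosing.

```bash
cat > h.py <<'E'
import numpy as np, cv2
from rig import readout, imaging
def cam(n):
    f=imaging.grab_frame(n); return f["image"],f["camera_matrix"],f["world_to_cam"]
def proj(K,W,p):
    p=np.atleast_2d(p); c=p@W[:3,:3].T+W[:3,3]
    v=np.c_[c[:,0],-c[:,1],-c[:,2]]@K.T
    return v[:,:2]/v[:,2:]
def ray(K,W,uv):
    d=np.linalg.inv(K)@np.array([uv[0],uv[1],1.]); d=np.array([d[0],-d[1],-d[2]])
    R=W[:3,:3]; return -R.T@W[:3,3], R.T@d/np.linalg.norm(d)
def atz(K,W,uv,z):
    o,d=ray(K,W,uv); return o+d*(z-o[2])/d[2]
def tri(obs):
    A=np.zeros((3,3));b=np.zeros(3);L=[]
    for K,W,uv in obs:
        o,d=ray(K,W,uv);P=np.eye(3)-np.outer(d,d);A+=P;b+=P@o;L.append((o,d))
    x=np.linalg.solve(A,b)
    return x,[np.linalg.norm((np.eye(3)-np.outer(d,d))@(x-o)) for o,d in L]
def save(name,img,crop=None,s=1):
    if crop: x0,y0,x1,y1=crop; img=img[y0:y1,x0:x1]
    img=cv2.resize(img,None,fx=s,fy=s,interpolation=cv2.INTER_CUBIC)
    cv2.imwrite("pics/"+name,cv2.cvtColor(img,cv2.COLOR_RGB2BGR))
E
python3 - <<'E'
from h import *
a,_,_=cam("scene"); save("s1.png",a,(340,120,460,240),5)
a,_,_=cam("side"); save("d1.png",a,(190,240,390,390),4)
E
```

```text
(no output)
```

View pics/s1.png

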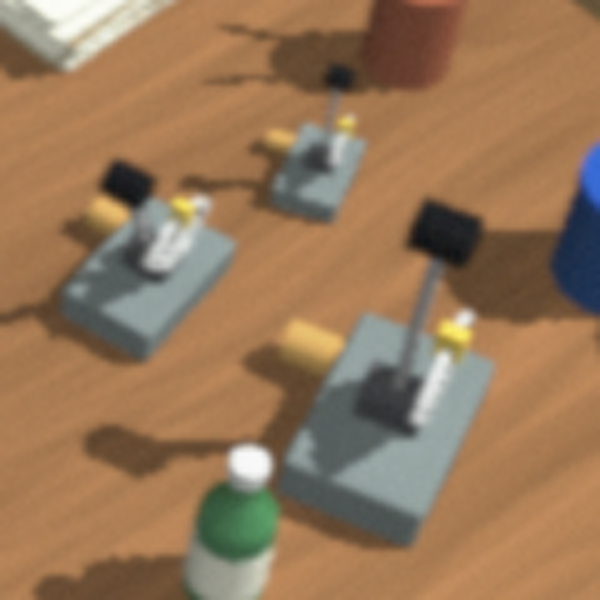

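View pics/d1.png

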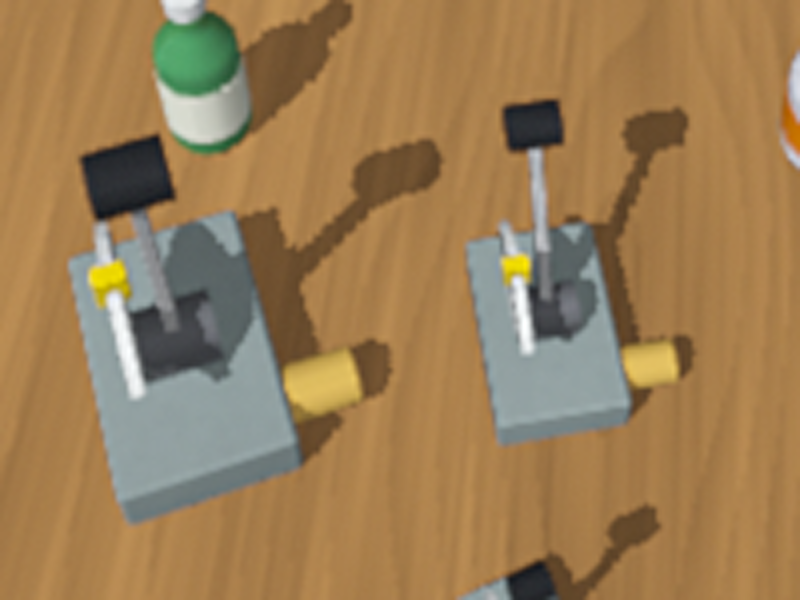

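Run:
```python
from h import *
_,Kd,Wd=cam("side");_,Ks,Ws=cam("scene")
D=lambda u,v:(190+u/4,240+v/4)
S=lambda u,v:(340+u/5,120+v/5)
def box(c,K,W,z):
    P=[atz(K,W,p,z) for p in c]
    L=[np.linalg.norm(P[i]-P[(i+1)%4]) for i in range(4)]
    print(np.round(L,1),np.round(np.mean(P,0),1),"yaw from y edges",np.round([np.degrees(np.arctan2(*(P[1]-P[2])[:2])),np.degrees(np.arctan2(*(P[0]-P[3])[:2]))],1))
box([D(468,245),D(588,225),D(628,405),D(497,430)],Kd,Wd,30)
box([S(140,200),S(235,240),S(145,333),S(62,292)],Ks,Ws,30)
print("big");box([D(70,263),D(233,213),D(298,462),D(128,502)],Kd,Wd,30)
obs=lambda s,d:tri([(Ks,Ws,S(*s)),(Kd,Wd,D(*d))])
print("knob",obs((128,184),(533,126)))
print("clip",obs((183,209),(516,268)))
print("tip dial",obs((203,203),(506,228)))
print("bigknob",obs((445,233),(127,178)))
print("smallknob",)
full=lambda s,d:tri([(Ks,Ws,s),(Kd,Wd,d)])
print("handle",full((248,249),(330,153)))
print("tin",atz(Ks,Ws,(306,172),0),"bottle",atz(Kd,Wd,(241,275),0))
a,_,_=cam("scene"); save("s2.png",a,(220,140,400,290),4)
a,_,_=cam("side"); save("d2.png",a,(260,90,380,240),4)
```

```text
[ 71.8 112.2  73.1 112.9] [505.6 319.3  30. ] yaw from y edges [165.6 166.3]
[ 76.4 112.7  67.4 108.1] [511.1 310.8  30. ] yaw from y edges [-13.2 -17.7]
big
[ 96.3 158.3  90.1 148.7] [706.3 354.5  30. ] yaw from y edges [156.6 154.1]
knob (array([519.8067378 , 268.40689087, 151.03099321]), [np.float64(2.194006943530813), np.float64(2.1940069435307947)])
clip (array([524.14673524, 322.30430051,  94.56395394]), [np.float64(2.139328061455396), np.float64(2.1393280614553376)])
tip dial (array([536.56903679, 316.85605614, 119.74555908]), [np.float64(9.285342144969258), np.float64(9.285342144969283)])
bigknob (array([709.91743338, 352.98874894, 212.83357505]), [np.float64(1.6788990773072372), np.float64(1.6788990773071237)])
smallknob
handle (array([ 532.96026101, -211.65695722,   58.57482082]), [np.float64(0.7375836332458027), np.float64(0.7375836332459439)])
tin [348.82677989 149.74014032   0.        ] bottle [729.06016146 198.35326985   0.        ]
```

View pics/s2.png

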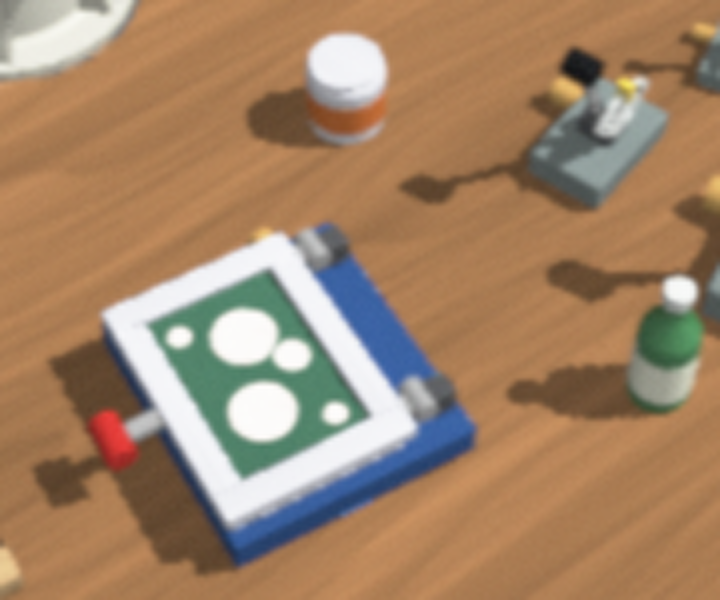

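View pics/d2.png

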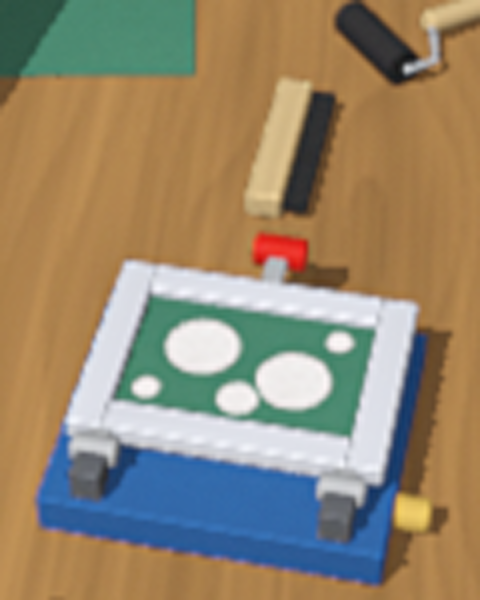

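The middle valve measures about 73 x 112 mm, so it is the right one (scene 369,172). The big one is about 95 x 155. Next I'll measure the flap frame and the squeegee.

Run:
```python
from h import *
_,Kd,Wd=cam("side");_,Ks,Ws=cam("scene")
D=lambda u,v:(260+u/4,90+v/4)
S=lambda u,v:(220+u/4,140+v/4)
P=[atz(Kd,Wd,D(*p),68) for p in [(127,262),(417,303),(383,482),(65,436)]]
Q=[atz(Ks,Ws,S(*p),68) for p in [(232,520),(103,315),(283,233),(415,428)]]
for X in (P,Q):
    X=np.array(X); print(np.round(X,1).tolist()); e=X[1]-X[0]; f=X[2]-X[3]
    print("len",np.linalg.norm(e),np.linalg.norm(f),"yaw",np.arctan2(-e[1],-e[0]),np.arctan2(-f[1],-f[0]))
    print("edge mid",(X[0]+X[1])/2)
print("handle",tri([(Ks,Ws,S(114,439)),(Kd,Wd,D(280,253))]))
print("squeegee near end",atz(Kd,Wd,D(262,208),24),atz(Kd,Wd,D(295,208),24))
print("tin top",tri([(Ks,Ws,S(346,62)),(Kd,Wd,(402,258))]))
# valve fit
obs=[("d",533,126,'k'),("s",128,184,'k'),("d",516,268,'c'),("s",183,209,'c')]
from scipy.optimize import least_squares
D1=lambda u,v:(190+u/4,240+v/4); S1=lambda u,v:(340+u/5,120+v/5)
cor=[(37.5,-57.5,30),(-37.5,-57.5,30),(-37.5,57.5,30),(37.5,57.5,30)]
dc=[(468,245),(588,225),(628,405),(497,430)]
sc=[(235,240),(140,200),(62,292),(145,333)]
# scene order: find by projection
def model(p):
    cx,cy,ps,a,c=p
    R=np.array([[np.cos(ps),-np.sin(ps),0],[np.sin(ps),np.cos(ps),0],[0,0,1]])
    T=lambda q:R@np.array(q,float)+[cx,cy,0]
    k=T((0,-120*np.sin(a),45+120*np.cos(a)));cl=T((18,-50*np.sin(c),45+50*np.cos(c)))
    return [T(q) for q in cor],k,cl
p0=[508,315,.25,.48,0]
C,k,cl=model(p0)
print(np.round([( (proj(Ks,Ws,x)[0]-[340,120])*5) for x in C]))
print(np.round([( (proj(Kd,Wd,x)[0]-[190,240])*4) for x in C]))
def res(p):
    C,k,cl=model(p); r=[]
    for x,d in zip(C,dc): r+=list(proj(Kd,Wd,x)[0]-D1(*d))
    ps=[proj(Ks,Ws,x)[0] for x in C]
    for q in ps:
        d=min(sc,key=lambda s:np.linalg.norm(q-S1(*s))); r+=list(q-S1(*d))
    r+=list(proj(Kd,Wd,k)[0]-D1(533,126))+list(proj(Ks,Ws,k)[0]-S1(128,184))
    r+=list(proj(Kd,Wd,cl)[0]-D1(516,268))+list(proj(Ks,Ws,cl)[0]-S1(183,209))
    return r
s=least_squares(res,p0); print(s.x,np.round(s.fun,1)); print(model(s.x)[1:])
```

```text
[[644.6, -180.7, 68.0], [428.8, -155.7, 68.0], [449.1, 18.0, 68.0], [665.0, -4.4, 68.0]]
len 217.19568860730698 217.00673535780075 yaw -0.1150074384391995 -0.1031365996123456
edge mid [ 536.68849346 -168.19205327   68.        ]
[[654.3, -182.2, 68.0], [439.1, -158.6, 68.0], [458.8, 4.8, 68.0], [673.8, -25.4, 68.0]]
len 216.58138576819917 217.12158760487023 yaw -0.10914064589739982 -0.13950571200967773
edge mid [ 546.70151555 -170.39574166   68.        ]
handle (array([ 533.87782652, -211.74161836,   56.66199104]), [np.float64(1.8418580983891135), np.float64(1.841858098389398)])
squeegee near end [ 551.87198192 -301.7065195    24.        ] [ 525.3668068 -304.1051699   24.       ]
tin top (array([334.7852802 , 161.880512  ,  69.49255159]), [np.float64(1.4403182284296663), np.float64(1.4403182284295184)])
[[146. 334.]
 [ 58. 283.]
 [149. 190.]
 [235. 237.]]
[[461. 236.]
 [586. 217.]
 [627. 401.]
 [492. 423.]]
[5.06353460e+02 3.17421746e+02 2.61648729e-01 4.37770538e-01
 1.30785383e-03] [-1.4 -1.1 -0.1 -1.2  0.7 -0.2 -0.2 -0.5  0.6 -0.4 -0.5 -2.2  1.7 -2.6
  0.1 -1.3 -0.8 -0.3 -0.6 -0.9 -0.7  0.2 -0.7 -0.4]
(array([519.51232538, 268.28257921, 153.68388356]), array([523.75774171, 322.01470226,  94.99995724]))
```

step_arm(deltas=[{"translation": [5, -6, 0], "rot": [0, 0, -0.12]}, {"translation": [9, -11, 0], "rot": [0, 0, -0.25]}, {"translation": [13, -16, 0], "rot": [0, 0, -0.38]}, {"translation": [17, -21, 0], "rot": [0, 0, -0.5]}, {"translation": [20, -26, 0], "rot": [0, 0, -0.6]}, {"translation": [24, -31, 0], "rot": [0, 0, -0.7]}, {"translation": [27, -35, 0], "rot": [0, 0, -0.8]}, {"translation": [30, -39.5, 0], "rot": [0, 0, -0.9]}], grip=0)

```text
clock: 1.55
eef_pos: [348.4, -145.8, 405.1]
tcp_rot: [3.14, -0.0, 1.156]
contact_force: [1.3, -0.9, -0.8]
opening: 0.998
```

```bash
cat >> h.py <<'E'
from scipy.spatial.transform import Rotation as Ro
def delta(target,yaw):
    s=readout.sense(); R=Ro.from_euler('xyz',s["tcp_rot"]); T=Ro.from_euler('xyz',[np.pi,0,yaw])
    print("t",s["clock"],"pos",np.round(s["eef_pos"],1),"rpy",np.round(s["tcp_rot"],3),"F",np.round(s["contact_force"],1),"op",round(s["opening"],3))
    print("trans cm",np.round(R.inv().apply(np.array(target)-s["eef_pos"])/10,2),"rot",np.round((R.inv()*T).as_rotvec(),3))
E
python3 -c "
from h import *
delta([519.6,268.3,377],1.831)"
```

```text
t 1.55 pos [ 348.4 -145.8  405.1] rpy [ 3.14  -0.     1.156] F [ 1.3 -0.9 -0.8] op 0.998
trans cm [44.8  -1.03  2.82] rot [ 0.002  0.    -0.675]
```

step_arm(deltas=[{"translation": [6, -0.1, 0], "rot": [0, 0, -0.1]}, {"translation": [12, -0.3, 0], "rot": [0, 0, -0.2]}, {"translation": [18, -0.5, 0], "rot": [0, 0, -0.3]}, {"translation": [24, -0.6, 0], "rot": [0, 0, -0.4]}, {"translation": [30, -0.8, 0], "rot": [0, 0, -0.5]}, {"translation": [36, -0.9, 0], "rot": [0, 0, -0.6]}, {"translation": [40, -0.9, 0], "rot": [0, 0, -0.67]}, {"translation": [42, -1, 0], "rot": [0, 0, -0.67]}])

```text
clock: 2.55
eef_pos: [509.8, 242.0, 404.5]
tcp_rot: [3.142, -0.0, 1.824]
contact_force: [0.0, -0.6, -0.2]
opening: 1.0
```

Run:
```python
from h import *
a,K,W=cam("wrist"); save("w2.png",a)
np.savez("w2.npz",K=K,W=W)
s=readout.sense();R=Ro.from_euler('xyz',s["tcp_rot"])
print(R.inv().apply(-W[:3,:3].T@W[:3,3]-s["eef_pos"]))
delta([519.6,268.3,377],1.831)
print(proj(K,W,[[519.6,268.3,152],[524,322,95],[533.5,-211.7,59]]))
```

```text
[82.62325893 -1.14423862 30.59045116]
t 2.6 pos [510.3 242.9 404.6] rpy [ 3.141e+00 -1.000e-03  1.823e+00] F [ 1.1  1.5 -0.5] op 1.0
trans cm [2.23 1.53 2.76] rot [ 0.001 -0.001 -0.008]
[[336.41751994 184.59546137]
 [353.57102893 111.2420587 ]
 [255.58465289 464.36520344]]
```

View pics/w2.png

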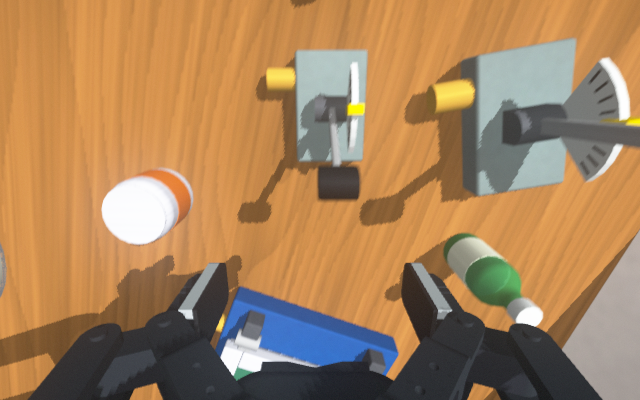

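The wrist view shows the middle valve with its knob at (339,183) and clip at (356,109). My predictions were within about 3 px. I'll zoom in to refine the clip angle.

Run:
```python
from h import *
a=cv2.cvtColor(cv2.imread("pics/w2.png"),cv2.COLOR_BGR2RGB); save("w2z.png",a,(280,35,390,210),4)
save("w2z.png",a,(285,40,385,210),3.5)
hsv=cv2.cvtColor(a,cv2.COLOR_RGB2HSV)
m=cv2.inRange(hsv,(27,150,150),(33,255,255)); m[:, :340]=0; m[:,375:]=0;m[:90]=0;m[130:]=0
ys,xs=np.nonzero(m);print(len(xs),xs.mean(),ys.mean(),xs.min(),xs.max(),ys.min(),ys.max())
m=(a.max(2)<60)&(np.indices(m.shape)[1]>310)&(np.indices(m.shape)[1]<370)&(np.indices(m.shape)[0]>150)&(np.indices(m.shape)[0]<210)
ys,xs=np.nonzero(m);print(len(xs),xs.mean(),ys.mean(),xs.min(),xs.max(),ys.min(),ys.max())
```

```text
151 355.78145695364236 108.74172185430463 348 364 104 113<stdin>:8: RuntimeWarning: Mean of empty slice.
  ret = ret.dtype.type(ret / rcount)
Traceback (most recent call last):
ValueError: zero-size array to reduction operation minimum which has no identity
```

View pics/w2z.png

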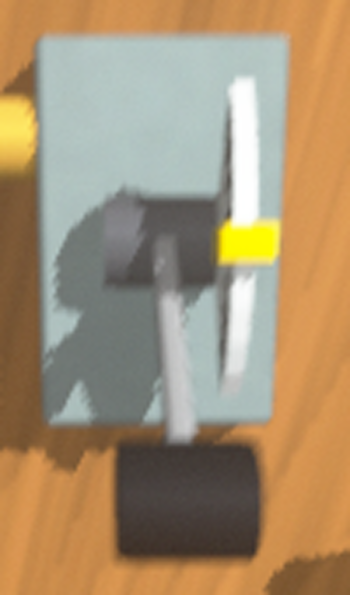

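Run:
```python
from h import *
from scipy.optimize import least_squares
d=np.load("w2.npz");K,W=d["K"],d["W"]
z=lambda u,v:np.array([285+u/3.5,40+v/3.5])
P=[atz(K,W,z(*q),30) for q in [(40,35),(288,35),(272,420),(42,423)]]
P=np.array(P);print(np.round(P,1).tolist(),np.round(P.mean(0),1),[np.linalg.norm(P[i]-P[i-1]) for i in range(4)])
ob=[(-37.5,57.5,z(40,35)),(37.5,57.5,z(288,35)),(37.5,-57.5,z(272,420)),(-37.5,-57.5,z(42,423))]
def T(p,q):
    c,s=np.cos(p[2]),np.sin(p[2]); return np.array([p[0]+c*q[0]-s*q[1],p[1]+s*q[0]+c*q[1],q[2]])
def res(p):
    r=[]
    for x,y,uv in ob: r+=list(proj(K,W,T(p,(x,y,30)))[0]-uv)
    r+=list(proj(K,W,T(p,(0,-120*np.sin(p[3]),45+120*np.cos(p[3]))))[0]-z(188,500))
    r+=list(proj(K,W,T(p,(18,-59*np.sin(p[4]),45+59*np.cos(p[4]))))[0]-[355.9,109.1])
    return r
s=least_squares(res,[506,317,.26,.44,0]);print(s.x,np.round(s.fun,1))
p=s.x; print("knob now",T(p,(0,-120*np.sin(p[3]),45+120*np.cos(p[3]))),"target",T(p,(0,-120*np.sin(p[4]),45+120*np.cos(p[4]))))
```

```text
[[458.7, 364.4, 30.0], [528.5, 382.5, 30.0], [557.7, 273.7, 30.0], [485.7, 254.1, 30.0]] [507.6 318.7  30. ] [np.float64(113.60622138412185), np.float64(72.0032813307795), np.float64(112.62566624267033), np.float64(74.55932455779813)]
[ 5.07707288e+02  3.18426107e+02  2.55413779e-01  4.25400099e-01
 -2.30444724e-02] [-1.7 -0.7  1.3 -0.9  0.4  1.4  0.   0.7 -0.5 -0.   0.6  0. ]
knob now [520.21887071 270.51043472 154.30484289] target [507.00869904 321.1014958  164.96813855]
```

```bash
python3 -c "
from h import *
delta([519.9,269.5,309],1.828)"
```

```text
t 2.6 pos [510.3 242.9 404.6] rpy [ 3.141e+00 -1.000e-03  1.823e+00] F [ 1.1  1.5 -0.5] op 1.0
trans cm [2.33 1.59 9.56] rot [ 0.001 -0.001 -0.005]
```

step_arm(deltas=[{"translation": [2.3, 1.5, 0], "rot": [0, 0, 0]}, {"translation": [2.3, 1.5, 4], "rot": [0, 0, 0]}, {"translation": [2.3, 1.5, 8], "rot": [0, 0, 0]}, {"translation": [2.3, 1.5, 9.5], "rot": [0, 0, 0]}, {"translation": [2.3, 1.5, 9.5], "rot": [0, 0, 0]}])

```text
clock: 3.22
eef_pos: [518.0, 265.5, 309.4]
tcp_rot: [-3.14, 0.0, 1.822]
contact_force: [0.4, 0.6, 0.1]
opening: 1.001
```

Run:
```python
from h import *
delta([519.9,269.5,309],1.828)
a,K,W=cam("wrist"); save("w3.png",a)
```

```text
t 3.225 pos [518.  265.5 309.4] rpy [-3.14   0.     1.822] F [0.4 0.6 0.1] op 1.001
trans cm [0.34 0.28 0.04] rot [-0.002  0.    -0.006]
```

View pics/w3.png

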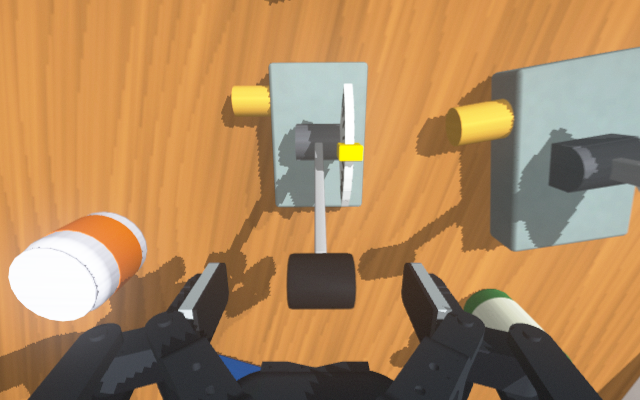

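step_arm(deltas=[{"translation": [0.3, 0.3, 0], "rot": [0, 0, 0]}, {"translation": [0.3, 0.3, 0], "rot": [0, 0, 0]}, {"translation": [0.3, 0.3, 0], "rot": [0, 0, 0]}, {"translation": [0.3, 0.3, 0], "rot": [0, 0, 0]}, {"translation": [0.3, 0.3, 0], "rot": [0, 0, 0]}, {"translation": [0.3, 0.3, 0], "rot": [0, 0, 0]}], grip=255, squeeze=20)

```text
clock: 4.03
eef_pos: [519.7, 269.5, 310.3]
tcp_rot: [-3.14, 0.001, 1.823]
contact_force: [-4.9, -3.5, 7.6]
opening: 0.344
```

Run:
```python
from h import *
delta([507.1,320.5,320],1.828)
a,K,W=cam("wrist"); save("w4.png",a)
```

```text
t 4.025 pos [519.7 269.5 310.3] rpy [-3.140e+00  1.000e-03  1.823e+00] F [-4.9 -3.5  7.6] op 0.344
trans cm [ 5.25  0.05 -0.98] rot [-0.002  0.001 -0.005]
```

View pics/w4.png

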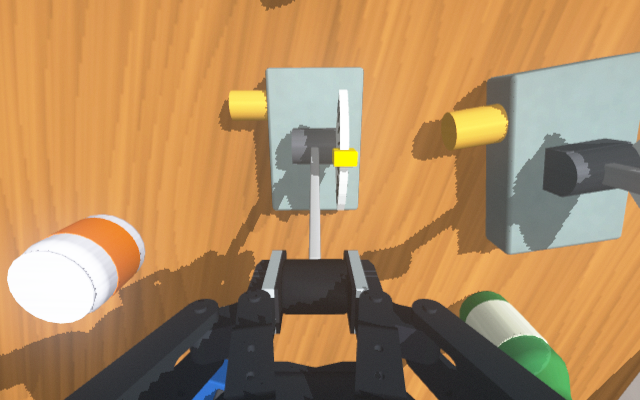

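step_arm(deltas=[{"translation": [0.8, 0, -0.3], "rot": [0, 0, 0]}, {"translation": [1.5, 0, -0.6], "rot": [0, 0, 0]}, {"translation": [2.6, 0, -0.85], "rot": [0, 0, 0]}, {"translation": [3.8, 0, -1.0], "rot": [0, 0, 0]}, {"translation": [4.6, 0, -1.1], "rot": [0, 0, 0]}, {"translation": [5.1, 0, -1.1], "rot": [0, 0, 0]}, {"translation": [5.1, 0, -1.1], "rot": [0, 0, 0]}, {"translation": [5.1, 0, -1.1], "rot": [0, 0, 0]}])

```text
clock: 5.08
eef_pos: [506.7, 319.4, 320.2]
tcp_rot: [-3.139, 0.0, 1.823]
contact_force: [-5.7, -2.4, -1.2]
opening: 0.345
```

Run:
```python
from h import *
delta([507.1,320.5,320],1.828)
a,K,W=cam("wrist"); save("w5.png",a)
a,K,W=cam("scene"); save("s5.png",a,(330,100,450,220),5)
```

```text
t 5.075 pos [506.7 319.4 320.2] rpy [-3.139  0.     1.823] F [-5.7 -2.4 -1.2] op 0.345
trans cm [0.1  0.06 0.02] rot [-0.002  0.    -0.005]
```

View pics/w5.png

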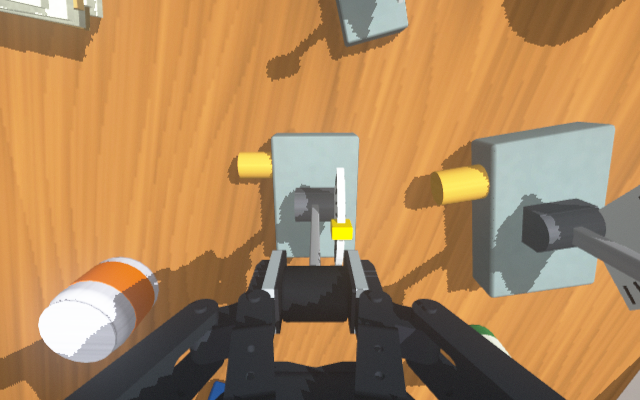

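View pics/s5.png

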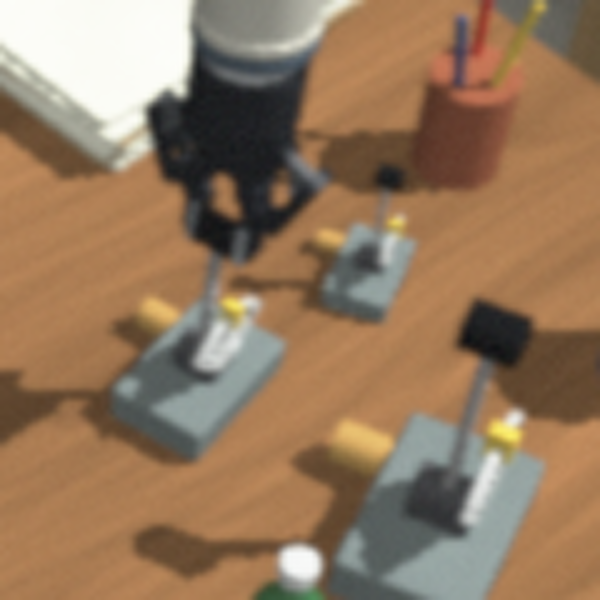

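The lever is upright next to the clip. I'll release it, rise, then measure lever against clip.

step_arm(deltas=[{"translation": [0, 0, 0], "rot": [0, 0, 0]}, {"translation": [0, 0, 0], "rot": [0, 0, 0]}, {"translation": [0, 0, -1], "rot": [0, 0, 0]}, {"translation": [0, 0, -3], "rot": [0, 0, 0]}, {"translation": [-1, 0, -6], "rot": [0, 0, 0]}, {"translation": [-4, 0, -9], "rot": [0, 0, 0]}, {"translation": [-7, 0, -9], "rot": [0, 0, 0]}, {"translation": [-7, 0, -9], "rot": [0, 0, 0]}], grip=0)

```text
clock: 6.18
eef_pos: [525.5, 250.2, 412.0]
tcp_rot: [3.14, -0.0, 1.821]
contact_force: [0.1, -0.3, 0.6]
opening: 0.997
```

Run:
```python
from h import *
a,K,W=cam("wrist"); save("w6.png",a);save("w6z.png",a,(270,60,400,220),4)
np.savez("w6.npz",K=K,W=W)
a,K,W=cam("side"); save("d6.png",a,(290,240,370,370),4.5)
np.savez("d6.npz",K=K,W=W)
```

```text
(no output)
```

View pics/w6z.png

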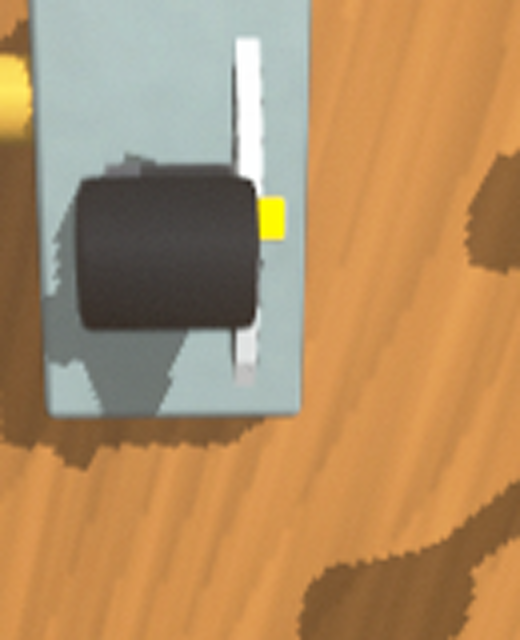

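View pics/d6.png

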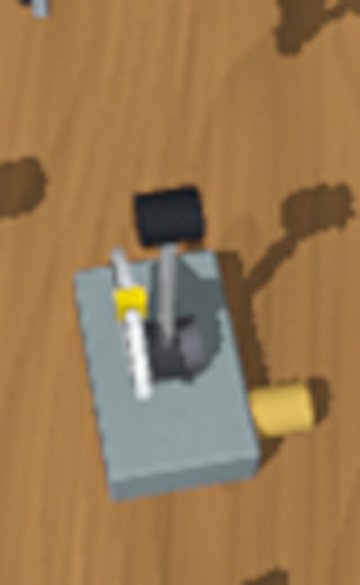

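View pics/w6.png

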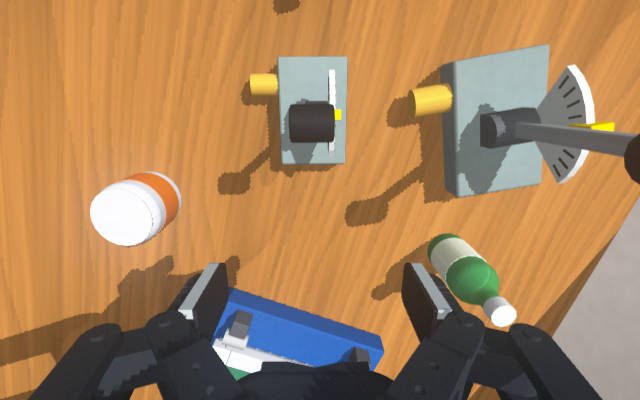

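Run:
```python
from h import *
from scipy.optimize import least_squares
w=np.load("w6.npz");d=np.load("d6.npz")
D=lambda u,v:np.array([290+u/4.5,240+v/4.5])
def T(p,q):
    c,s=np.cos(p[2]),np.sin(p[2]); return np.array([p[0]+c*q[0]-s*q[1],p[1]+s*q[0]+c*q[1],q[2]])
wc=[(279,57),(347,57),(345,163.3),(282,163.7)]; dcn=[D(258,455)]*0
cor=[(-37.5,57.5),(37.5,57.5),(37.5,-57.5),(-37.5,-57.5)]
dc=[D(258,455),D(110,480),D(77,272),D(215,252)]
def run(use):
    def res(p):
        r=[]
        k=T(p,(0,-120*np.sin(p[3]),45+120*np.cos(p[3])));c9=T(p,(18,-59*np.sin(p[4]),45+59*np.cos(p[4])));c5=T(p,(18,-50*np.sin(p[4]),45+50*np.cos(p[4])))
        if 'w' in use:
            K,W=w["K"],w["W"]
            for q,u in zip(cor,wc): r+=list(proj(K,W,T(p,(*q,30)))[0]-u)
            r+=list(proj(K,W,k)[0]-[311.75,123.25]); r+=[proj(K,W,c9)[0][1]-114.5]
        if 'd' in use:
            K,W=d["K"],d["W"]
            for q,u in zip(cor,dc): r+=list(proj(K,W,T(p,(*q,30)))[0]-u)
            r+=list(proj(K,W,k)[0]-D(169,216)); r+=list(proj(K,W,c5)[0]-D(130,302))
        return r
    s=least_squares(res,[507,318,.257,0,0]);print(use,np.round(s.x,3),np.round(s.fun,1))
run('w');run('d');run('wd')
```

```text
w [ 5.07089e+02  3.16816e+02  2.52000e-01  9.00000e-03 -3.40000e-02] [-2.2 -0.9  1.7 -1.1  0.4  1.4 -1.   1.2  0.7 -0.   0. ]
d [5.04947e+02 3.17817e+02 2.43000e-01 2.70000e-02 1.10000e-02] [ 0.6  0.5 -0.3  0.3 -0.5 -0.4  0.2 -0.5 -0.   0.  -0.   0. ]
wd [ 5.06700e+02  3.16964e+02  2.51000e-01  1.10000e-02 -2.90000e-02] [-2.4 -1.2  1.4 -1.2  0.   1.2 -1.4  0.9  0.2  0.1  0.1  0.  -0.1 -0.9
 -0.1 -1.4 -0.7 -0.7 -1.  -0.7  0.4 -0.6  0.5]
```

Lever and clip agree to about 0.02–0.04 rad depending on the view, against a tolerance of 0.09. I'll take one view closer to the hinge axis to tighten that.

step_arm(deltas=[{"translation": [0, -4, 0], "rot": [-0.15, 0, 0]}, {"translation": [0, -8, 0], "rot": [-0.3, 0, 0]}, {"translation": [0, -12, 2], "rot": [-0.45, 0, 0]}, {"translation": [0, -15, 4], "rot": [-0.6, 0, 0]}, {"translation": [0, -17, 6], "rot": [-0.75, 0, 0]}, {"translation": [0, -17, 6], "rot": [-0.75, 0, 0]}])

```text
clock: 7.02
eef_pos: [370.2, 207.9, 358.0]
tcp_rot: [2.429, 0.02, 1.802]
contact_force: [2.2, -1.2, 0.4]
opening: 1.0
```

Run:
```python
from h import *
a,K,W=cam("wrist"); save("w7.png",a)
np.savez("w7.npz",K=K,W=W)
c=-W[:3,:3].T@W[:3,3]; print(c, readout.sense()["qpos"])
```

```text
[370.41421057 293.08109973 333.38458753] [ 0.61104279 -0.00933422  2.32249138 -1.04458796  0.30153159  1.3066033 ]
```

View pics/w7.png

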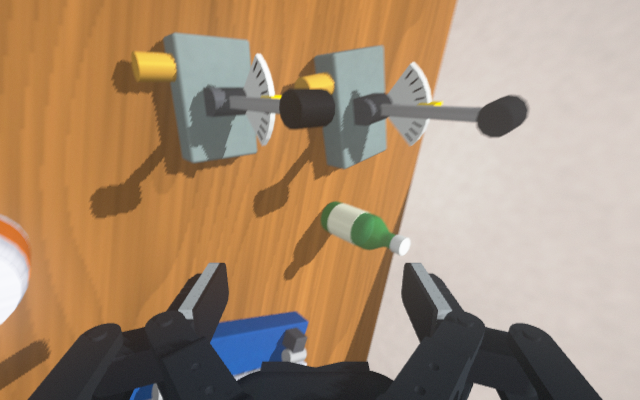

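Run:
```python
from h import *
a=cv2.cvtColor(cv2.imread("pics/w7.png"),cv2.COLOR_BGR2RGB); save("w7z.png",a,(160,25,350,175),4)
K,W=[np.load("w7.npz")[k] for k in "KW"]
def T(p,q):
    c,s=np.cos(p[2]),np.sin(p[2]); return np.array([p[0]+c*q[0]-s*q[1],p[1]+s*q[0]+c*q[1],q[2]])
for p in ([507,317.5,.253],):
  for q in [(-37.5,57.5,30),(37.5,57.5,30),(37.5,-57.5,30),(-37.5,-57.5,30),(0,0,45)]: print((proj(K,W,T(p,q))[0]-[160,25])*4)
  for t in (-.09,-.06,-.03,0,.03): print(t,"knob",(proj(K,W,T(p,(0,-120*np.sin(t),45+120*np.cos(t))))[0]-[160,25])*4,"clip tip",(proj(K,W,T(p,(18,-59*np.sin(t),45+59*np.cos(t))))[0]-[160,25])*4)
```

```text
[46.3299242  26.26395543]
[358.16466409  60.13434734]
[389.72546071 515.53835805]
[124.18588403 555.60305331]
[269.5028909  307.02366554]
-0.09 knob [584.84746697 257.33929331] clip tip [469.85004156 285.55913356]
-0.06 knob [586.1484554  280.11572724] clip tip [470.58270868 294.31929585]
-0.03 knob [587.0314716  302.68468357] clip tip [471.17250095 303.05456957]
0 knob [587.50158313 325.00392226] clip tip [471.6195427  311.75343099]
0.03 knob [587.56503894 347.03315847] clip tip [471.92421168 320.40455657]
```

View pics/w7z.png

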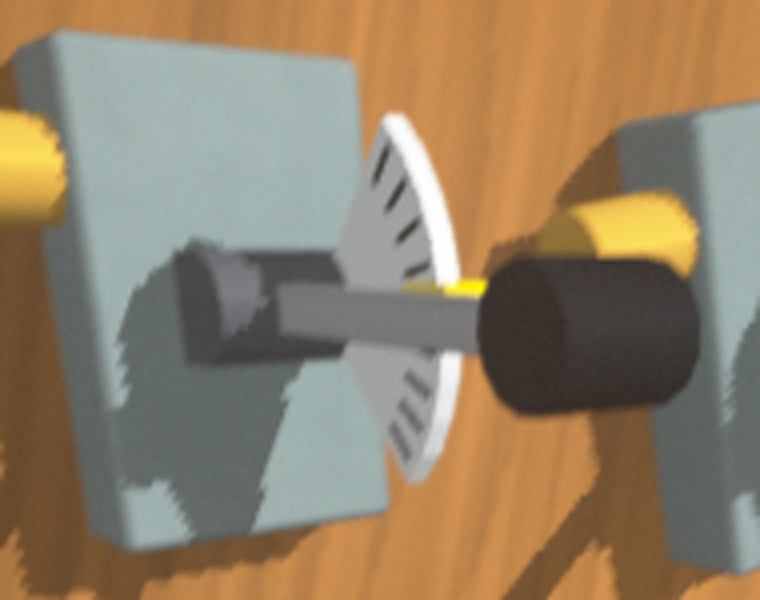

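From this view the lever is at about +0.015 and the clip at about -0.03, so the offset is about 0.045 rad. That is inside the tolerance, but re-gripping is cheap, so I'll nudge the lever by about 4.5 mm.

```bash
python3 -c "
from h import *
delta([507,317.5,400],1.824)"
```

```text
t 7.075 pos [369.3 207.4 356.9] rpy [2.427 0.019 1.801] F [-0.7 -1.8 -1.7] op 1.0
trans cm [ 7.49 14.95  7.07] rot [ 0.714  0.026 -0.015]
```

step_arm(deltas=[{"translation": [0, 4, 1], "rot": [0.15, 0, 0]}, {"translation": [1.5, 8, 2.5], "rot": [0.3, 0.01, -0.005]}, {"translation": [3.5, 11, 4.5], "rot": [0.45, 0.015, -0.01]}, {"translation": [5.5, 13, 6], "rot": [0.6, 0.02, -0.015]}, {"translation": [7.5, 14.9, 7.1], "rot": [0.714, 0.026, -0.015]}, {"translation": [7.5, 14.9, 7.1], "rot": [0.714, 0.026, -0.015]}, {"translation": [7.5, 14.9, 7.1], "rot": [0.714, 0.026, -0.015]}])

```text
clock: 7.95
eef_pos: [508.1, 317.4, 399.2]
tcp_rot: [-3.139, 0.001, 1.824]
contact_force: [0.4, -0.5, -0.3]
opening: 1.0
```

```bash
python3 -c "
from h import *
delta([507.2,317.5,321],1.824)"
```

```text
t 7.95 pos [508.1 317.4 399.2] rpy [-3.139e+00  1.000e-03  1.824e+00] F [ 0.4 -0.5 -0.3] op 1.0
trans cm [ 0.04 -0.07  7.82] rot [-0.003  0.001  0.   ]
```

step_arm(deltas=[{"translation": [0, -0.1, 3], "rot": [0, 0, 0]}, {"translation": [0, -0.1, 6], "rot": [0, 0, 0]}, {"translation": [0, -0.1, 7.8], "rot": [0, 0, 0]}, {"translation": [0, -0.1, 7.8], "rot": [0, 0, 0]}])

```text
clock: 8.45
eef_pos: [506.6, 316.4, 321.2]
tcp_rot: [-3.137, 0.002, 1.823]
contact_force: [-0.3, -0.1, 0.5]
opening: 1.0
```

step_arm(deltas=[{"translation": [0, 0, 0], "rot": [0, 0, 0]}, {"translation": [0, 0, 0], "rot": [0, 0, 0]}, {"translation": [0, 0, 0], "rot": [0, 0, 0]}, {"translation": [0, 0, 0], "rot": [0, 0, 0]}, {"translation": [0, 0, 0], "rot": [0, 0, 0]}, {"translation": [0.25, 0, 0], "rot": [0, 0, 0]}, {"translation": [0.45, 0, 0], "rot": [0, 0, 0]}, {"translation": [0.45, 0, 0], "rot": [0, 0, 0]}], grip=255, squeeze=20)

```text
clock: 9.45
eef_pos: [506.4, 321.1, 322.5]
tcp_rot: [-3.138, 0.003, 1.824]
contact_force: [-3.0, -1.8, 5.7]
opening: 0.346
```

step_arm(deltas=[{"translation": [0, 0, 0], "rot": [0, 0, 0]}, {"translation": [0, 0, 0], "rot": [0, 0, 0]}, {"translation": [0, 0, 0], "rot": [0, 0, 0]}, {"translation": [0, 0, -3], "rot": [0, 0, 0]}, {"translation": [0, 0, -7], "rot": [0, 0, 0]}, {"translation": [-6, 0, -9], "rot": [0, 0, 0]}, {"translation": [-12, 0, -9], "rot": [0, 0, 0]}, {"translation": [-12, 0, -9], "rot": [0, 0, 0]}], grip=0)

```text
clock: 10.45
eef_pos: [537.4, 202.1, 412.6]
tcp_rot: [-3.138, 0.003, 1.819]
contact_force: [0.1, 1.5, -0.4]
opening: 0.998
```

Run:
```python
from h import *
a,K,W=cam("wrist"); save("w8.png",a); save("w8z.png",a,(260,20,400,170),4)
np.savez("w8.npz",K=K,W=W)
a,K,W=cam("side"); save("d8.png",a,(290,240,370,370),4.5)
np.savez("d8.npz",K=K,W=W)
delta([533.5,-211.7,300],1.571-.112)
```

```text
t 10.55 pos [536.8 204.9 412.2] rpy [-3.138e+00  2.000e-03  1.821e+00] F [-0.2  0.3  0.1] op 0.998
trans cm [-40.26 -10.6   11.32] rot [-0.003  0.002  0.362]
```

View pics/w8z.png

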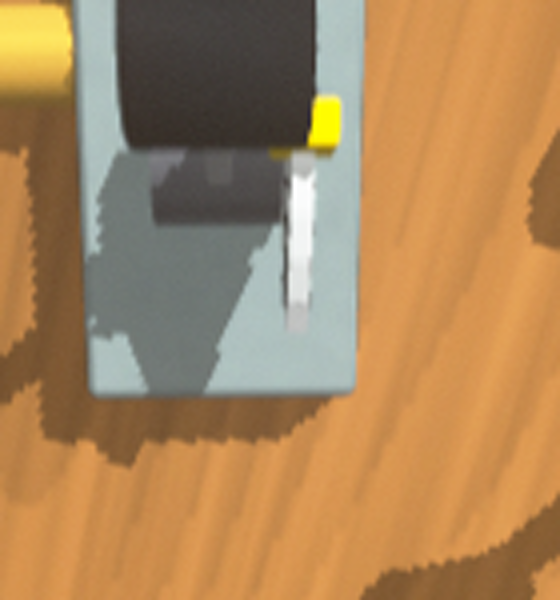

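View pics/d8.png

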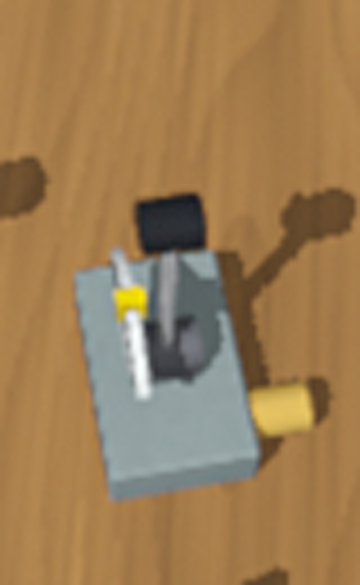

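The side view shows the knob moved about 1.6 px (roughly 4.5 mm) towards the clip line, and the clip has not moved (130,302 in the crop). Lever and clip should now agree to about 0.01 rad. Next is the handle.

step_arm(deltas=[{"translation": [-5, -1.3, 0], "rot": [0, 0, 0.05]}, {"translation": [-11, -2.8, 0], "rot": [0, 0, 0.1]}, {"translation": [-17, -4.4, 1], "rot": [0, 0, 0.15]}, {"translation": [-23, -6, 3], "rot": [0, 0, 0.2]}, {"translation": [-28.5, -7.5, 5], "rot": [0, 0, 0.25]}, {"translation": [-34, -9, 7], "rot": [0, 0, 0.3]}, {"translation": [-39, -10.3, 8], "rot": [0, 0, 0.36]}, {"translation": [-40.3, -10.6, 9], "rot": [0, 0, 0.36]}])

```text
clock: 11.55
eef_pos: [534.8, -213.0, 322.6]
tcp_rot: [-3.139, 0.003, 1.461]
contact_force: [-0.8, 0.3, -0.2]
opening: 1.001
```

step_arm(deltas=[{"translation": [0, 0, 0], "rot": [0, 0, 0]}, {"translation": [0, 0, 0], "rot": [0, 0, 0]}])

```text
clock: 11.8
eef_pos: [534.7, -210.0, 323.6]
tcp_rot: [-3.139, 0.003, 1.465]
contact_force: [-0.2, 0.3, 0.9]
opening: 1.001
```

Run:
```python
from h import *
a,K,W=cam("wrist"); save("w9.png",a); np.savez("w9.npz",K=K,W=W)
delta([533.5,-211.7,215],1.571-.112)
```

```text
t 11.85 pos [ 534.7 -210.   323.8] rpy [-3.139e+00  3.000e-03  1.465e+00] F [-0.   1.6 -0.5] op 1.003
trans cm [-0.15 -0.07 10.88] rot [-0.003  0.003  0.006]
```

View pics/w9.png

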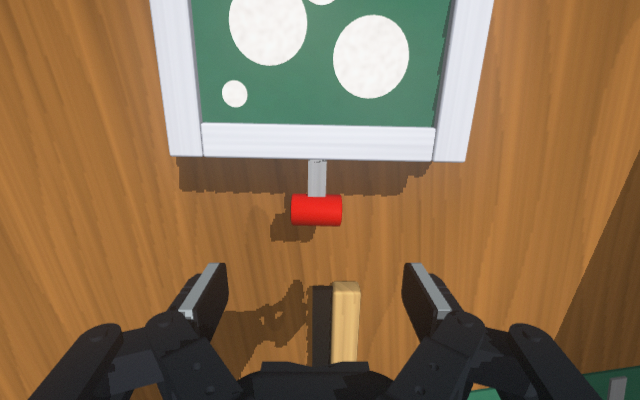

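The handle is at (317,210), lined up with the jaws.

Run:
```python
from h import *
K,W=[np.load("w9.npz")[k] for k in "KW"]
a=cv2.cvtColor(cv2.imread("pics/w9.png"),cv2.COLOR_BGR2RGB)
m=((a[...,0]>150)&(a[...,1]<60)&(a[...,2]<60)); m[:180]=0;m[240:]=0
ys,xs=np.nonzero(m);r=cv2.minAreaRect(np.c_[xs,ys].astype(np.float32));print(r)
h=atz(K,W,r[0],61);print("handle",h)
A,B=atz(K,W,(171,156),68),atz(K,W,(467,160),68)
e=A-B;print(A,B,np.linalg.norm(e),"yaw",np.arctan2(-e[1],-e[0]),"mid",(A+B)/2)
# cross-check 222 from edge
print(np.linalg.norm(((A+B)/2-h)[:2]))
delta([h[0],h[1],215],1.571-.112)
```

```text
((316.02484130859375, 208.62928771972656), (50.52223587036133, 28.616893768310547), 1.6365771293640137)
handle [ 534.30214927 -210.69291256   61.        ]
[ 432.23596125 -155.76726469   68.        ] [ 649.74550359 -181.83959904   68.        ] 219.06658263722375 yaw -0.11929834693314394 mid [ 540.99073242 -168.80343187   68.        ]
42.42011005770571
t 11.85 pos [ 534.7 -210.   323.8] rpy [-3.139e+00  3.000e-03  1.465e+00] F [-0.   1.6 -0.5] op 1.003
trans cm [-0.04 -0.   10.88] rot [-0.003  0.003  0.006]
```

step_arm(deltas=[{"translation": [-0.05, 0, 4], "rot": [0, 0, 0.012]}, {"translation": [-0.05, 0, 8], "rot": [0, 0, 0.012]}, {"translation": [-0.05, 0, 10.8], "rot": [0, 0, 0.012]}, {"translation": [-0.05, 0, 10.8], "rot": [0, 0, 0.012]}])

```text
clock: 12.35
eef_pos: [533.4, -211.0, 214.2]
tcp_rot: [-3.135, 0.002, 1.453]
contact_force: [0.5, -0.0, -0.5]
opening: 1.002
```

step_arm(deltas=[{"translation": [0, 0, 0], "rot": [0, 0, 0]}, {"translation": [0, 0, 0], "rot": [0, 0, 0]}, {"translation": [0, 0, 0], "rot": [0, 0, 0]}, {"translation": [0, 0, 0], "rot": [0, 0, 0]}, {"translation": [0, 0, 0], "rot": [0, 0, 0]}, {"translation": [0, 0, 0], "rot": [0, 0, 0]}], grip=255, squeeze=40)

```text
clock: 13.1
eef_pos: [534.6, -212.6, 217.0]
tcp_rot: [-3.141, 0.004, 1.451]
contact_force: [-0.3, 1.4, 6.7]
opening: 0.461
```

Run:
```python
from h import *
a,K,W=cam("wrist"); save("w10.png",a)
delta([534.3,-210.7,215],1.454)
```

```text
t 13.15 pos [ 534.6 -212.6  216.9] rpy [-3.141  0.004  1.451] F [0.5 1.5 6.6] op 0.467
trans cm [ 0.19 -0.05  0.19] rot [-0.     0.004 -0.003]
```

View pics/w10.png

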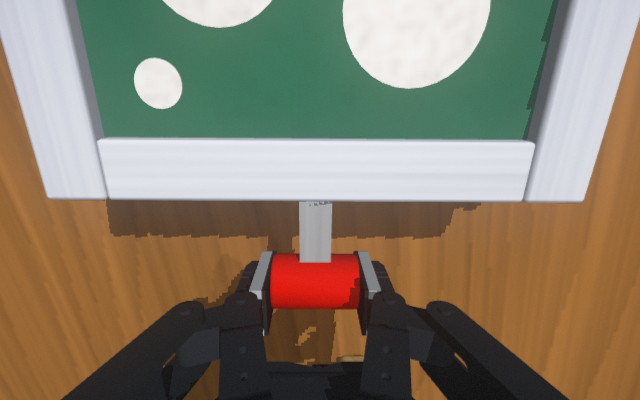

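step_arm(deltas=[{"translation": [0.04, 0, -1.33], "rot": [0, 0, 0]}, {"translation": [0.19, 0, -2.88], "rot": [0, 0, 0]}, {"translation": [0.44, 0, -4.41], "rot": [0, 0, 0]}, {"translation": [0.86, 0, -6.14], "rot": [0, 0, 0]}, {"translation": [1.42, 0, -7.82], "rot": [0, 0, 0]}, {"translation": [2.11, 0, -9.46], "rot": [0, 0, 0]}, {"translation": [2.72, 0, -10.64], "rot": [0, 0, 0]}, {"translation": [2.93, 0, -11.03], "rot": [0, 0, 0]}])

```text
clock: 14.15
eef_pos: [538.3, -182.5, 327.2]
tcp_rot: [3.141, 0.003, 1.451]
contact_force: [5.8, 2.9, -5.6]
opening: 0.458
```

```bash
cat >> h.py <<'E'
def st(full=222):
    s=readout.sense();R=Ro.from_euler('xyz',s["tcp_rot"]);g=s["eef_pos"]+R.apply([0,0,155])
    u=np.array([np.cos(1.454),np.sin(1.454),0]); H=np.array([534.3,-210.7,60])+222*u
    d=g-H; r=-d@u; print("g",np.round(g,1),"phi",round(np.arctan2(d[2],r),3),"rad",round(np.hypot(r,d[2]),1),"lat",round(d@np.array([np.sin(1.454),-np.cos(1.454),0]),1),"F",np.round(s["contact_force"],1),"op",round(s["opening"],3),"t",s["clock"],"rpy",np.round(s["tcp_rot"],3))
    for ph in (.52,.8,1.1,1.571):
        tgt=H-222*np.cos(ph)*u+[0,0,222*np.sin(ph)]
        print(ph,np.round(R.inv().apply(tgt-g)/10,2))
E
python3 - <<'E'
from h import *
st()
a,K,W=cam("wrist"); save("w11.png",a)
a,K,W=cam("side"); save("d11.png",a,(230,70,430,240),4)
E
```

```text
g [ 538.3 -183.   172.2] phi 0.524 rad 224.1 lat 0.8 F [ 5.8  2.9 -5.6] op 0.458 t 14.15 rpy [3.141e+00 3.000e-03 1.451e+00]
0.52 [ 0.14 -0.08  0.19]
0.8 [ 3.92 -0.09 -4.72]
1.1 [ 9.31 -0.1  -8.6 ]
1.571 [ 19.37  -0.14 -11.04]
```

View pics/w11.png

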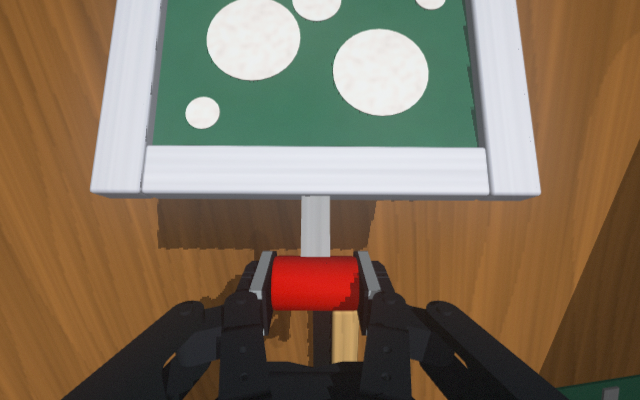

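View pics/d11.png

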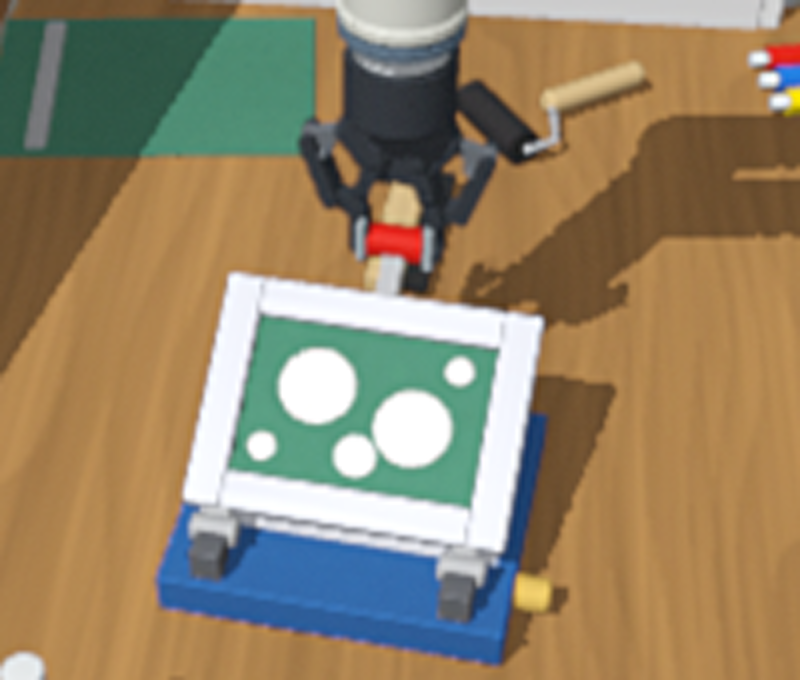

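step_arm(deltas=[{"translation": [0.7, 0, -1.13], "rot": [0, 0, 0]}, {"translation": [1.73, 0, -2.58], "rot": [0, 0, 0]}, {"translation": [2.87, 0, -3.94], "rot": [0, 0, 0]}, {"translation": [4.12, 0, -5.2], "rot": [0, 0, 0]}, {"translation": [5.47, 0, -6.36], "rot": [0, 0, 0]}, {"translation": [6.9, 0, -7.41], "rot": [0, 0, 0]}, {"translation": [8.22, 0, -8.22], "rot": [0, 0, 0]}, {"translation": [8.8, 0, -8.55], "rot": [0, 0, 0]}])

```text
clock: 15.25
eef_pos: [549.3, -95.0, 412.3]
tcp_rot: [3.14, 0.004, 1.451]
contact_force: [8.2, -0.4, -4.8]
opening: 0.454
```

Run:
```python
from h import *
st()
```

```text
g [549.4 -95.6 257.3] phi 1.078 rad 223.9 lat 1.6 F [ 8.2 -0.4 -4.8] op 0.454 t 15.25 rpy [3.14  0.004 1.451]
0.52 [-8.64 -0.15  8.73]
0.8 [-4.86 -0.15  3.82]
1.1 [ 0.52 -0.16 -0.06]
1.571 [10.59 -0.18 -2.51]
```

step_arm(deltas=[{"translation": [1.19, 0, -0.59], "rot": [0, 0, 0]}, {"translation": [2.63, -0.05, -1.19], "rot": [0, 0, 0]}, {"translation": [4.1, -0.1, -1.69], "rot": [0, 0, 0]}, {"translation": [5.6, -0.1, -2.08], "rot": [0, 0, 0]}, {"translation": [7.13, -0.1, -2.37], "rot": [0, 0, 0]}, {"translation": [8.45, -0.1, -2.53], "rot": [0, 0, 0]}, {"translation": [9.4, -0.1, -2.6], "rot": [0, 0, 0]}, {"translation": [9.8, -0.1, -2.62], "rot": [0, 0, 0]}])

```text
clock: 16.25
eef_pos: [561.0, 2.0, 438.8]
tcp_rot: [3.137, 0.004, 1.451]
contact_force: [10.3, -3.4, -1.6]
opening: 0.463
```

step_arm(deltas=[{"translation": [0.3, 0, 0], "rot": [0, 0, 0]}, {"translation": [0.3, 0, 0], "rot": [0, 0, 0]}, {"translation": [0.3, 0, 0], "rot": [0, 0, 0]}, {"translation": [0.3, 0, 0], "rot": [0, 0, 0]}])

```text
clock: 16.75
eef_pos: [561.3, 4.5, 438.8]
tcp_rot: [3.137, 0.004, 1.451]
contact_force: [10.8, -3.5, -0.3]
opening: 0.459
```

Run:
```python
from h import *
st()
a,K,W=cam("wrist"); save("w12.png",a);np.savez("w12.npz",K=K,W=W)
a,K,W=cam("side"); save("d12.png",a,(230,70,430,220),4);np.savez("d12.npz",K=K,W=W)
a,K,W=cam("scene"); save("s12.png",a,(200,100,400,290),4);np.savez("s12.npz",K=K,W=W)
```

```text
g [562.    3.8 283.8] phi 1.545 rad 223.9 lat 2.5 F [10.8 -3.5 -0.3] op 0.459 t 16.75 rpy [3.137 0.004 1.451]
0.52 [-18.65  -0.25  11.43]
0.8 [-14.87  -0.24   6.52]
1.1 [-9.49 -0.24  2.64]
1.571 [ 0.57 -0.25  0.18]
```

View pics/w12.png

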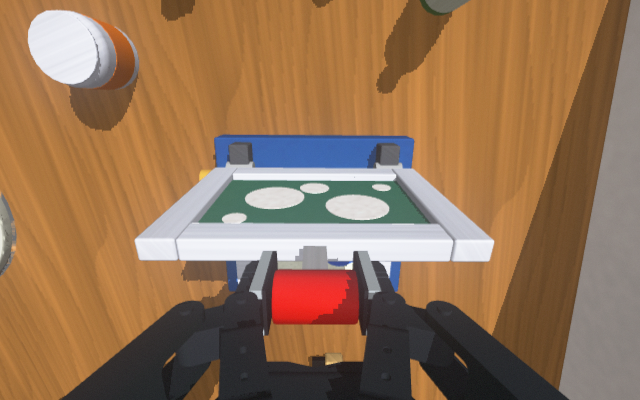

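View pics/d12.png

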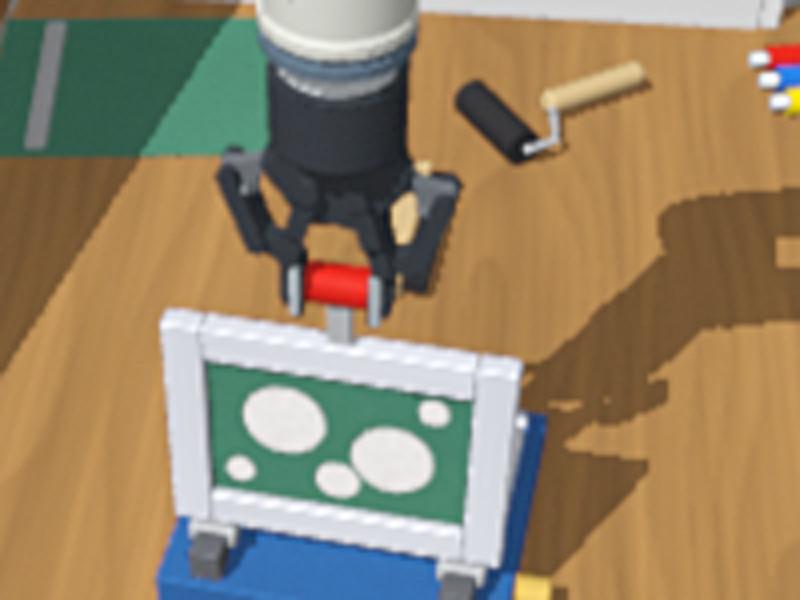

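View pics/s12.png

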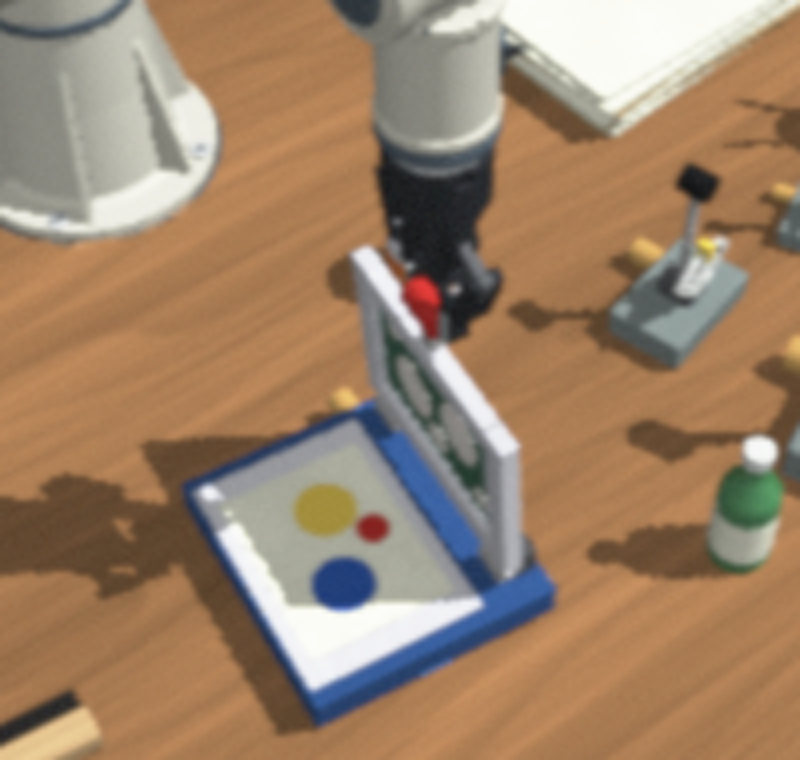

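Run:
```python
from h import *
K,W=[np.load("d12.npz")[k] for k in "KW"];Kw,Ww=[np.load("w12.npz")[k] for k in "KW"]
Ks,Ws=[np.load("s12.npz")[k] for k in "KW"]
u=np.array([np.cos(1.454),np.sin(1.454),0]);x=np.array([u[1],-u[0],0]);H=np.array([534.3,-210.7,60])+222*u
for ph in (1.45,1.5,1.545,1.6,1.65):
    r=-np.cos(ph)*u+[0,0,np.sin(ph)]; n=np.sin(ph)*u+[0,0,np.cos(ph)]
    c=[H+s*110*x+180*r+8*n for s in(1,-1)]; h=H+222*r
    print(ph,"side",np.round((proj(K,W,c+[h])-[230,70])*4).tolist(),"wrist",np.round(proj(Kw,Ww,c+[h])).tolist(),"scene",np.round((proj(Ks,Ws,[h,H+110*x+180*r-8*n,H+110*x+180*r+8*n])-[200,100])*4).tolist())
```

```text
1.45 side [[165.0, 313.0], [523.0, 363.0], [346.0, 272.0]] wrist [[489.0, 254.0], [133.0, 256.0], [311.0, 317.0]] scene [[409.0, 310.0], [485.0, 455.0], [505.0, 444.0]]
1.5 side [[161.0, 322.0], [521.0, 373.0], [342.0, 282.0]] wrist [[492.0, 241.0], [130.0, 243.0], [311.0, 300.0]] scene [[422.0, 303.0], [496.0, 449.0], [516.0, 439.0]]
1.545 side [[157.0, 331.0], [519.0, 382.0], [339.0, 293.0]] wrist [[494.0, 229.0], [127.0, 231.0], [311.0, 283.0]] scene [[434.0, 297.0], [506.0, 444.0], [526.0, 434.0]]
1.6 side [[153.0, 342.0], [516.0, 394.0], [334.0, 306.0]] wrist [[497.0, 214.0], [124.0, 215.0], [311.0, 260.0]] scene [[449.0, 290.0], [518.0, 438.0], [538.0, 429.0]]
1.65 side [[149.0, 353.0], [514.0, 406.0], [330.0, 320.0]] wrist [[499.0, 199.0], [122.0, 200.0], [310.0, 238.0]] scene [[462.0, 285.0], [529.0, 432.0], [548.0, 424.0]]
```

The handle has shifted about 7 mm within the pads. The three views put the real flap angle at about 1.50–1.51, so I'll advance about 12 mm.

step_arm(deltas=[{"translation": [0.3, 0.05, 0], "rot": [0, 0, 0]}, {"translation": [0.6, 0.1, 0], "rot": [0, 0, 0]}, {"translation": [0.9, 0.2, 0], "rot": [0, 0, 0]}, {"translation": [1.2, 0.2, 0], "rot": [0, 0, 0]}, {"translation": [1.2, 0.2, 0], "rot": [0, 0, 0]}, {"translation": [1.2, 0.2, 0], "rot": [0, 0, 0]}])

```text
clock: 17.65
eef_pos: [563.5, 16.4, 438.7]
tcp_rot: [3.141, 0.004, 1.451]
contact_force: [3.8, -1.9, 5.9]
opening: 0.46
```

Run:
```python
from h import *
st()
a,K,W=cam("wrist"); save("w13.png",a,(110,120,510,340),2);np.savez("d13w.npz",K=K,W=W)
a,K,W=cam("side"); save("d13.png",a,(265,130,370,220),7);np.savez("d13d.npz",K=K,W=W)
a,K,W=cam("scene"); save("s13.png",a,(280,155,350,250),6);np.savez("d13s.npz",K=K,W=W)
```

```text
g [563.6  15.8 283.7] phi 1.599 rad 223.8 lat 2.7 F [ 3.8 -1.9  5.9] op 0.46 t 17.65 rpy [3.141 0.004 1.451]
0.52 [-19.86  -0.22  11.41]
0.8 [-16.08  -0.23   6.5 ]
1.1 [-10.7   -0.24   2.62]
1.571 [-0.63 -0.27  0.17]
```

View pics/w13.png

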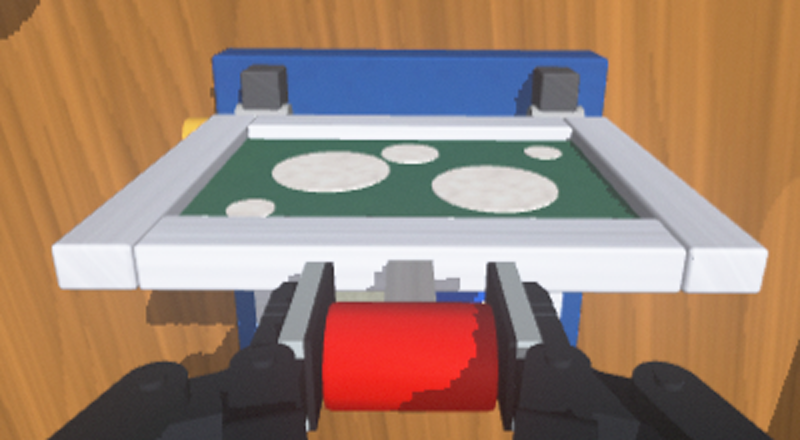

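View pics/d13.png

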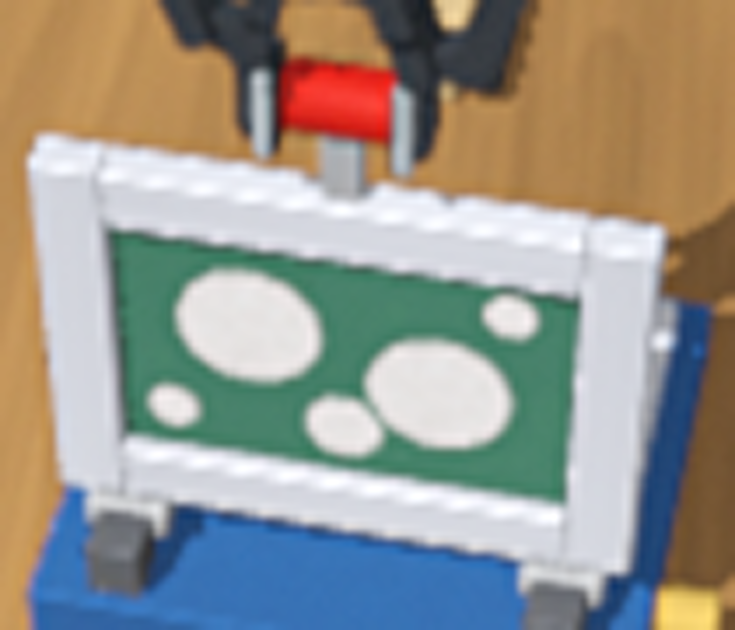

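View pics/s13.png

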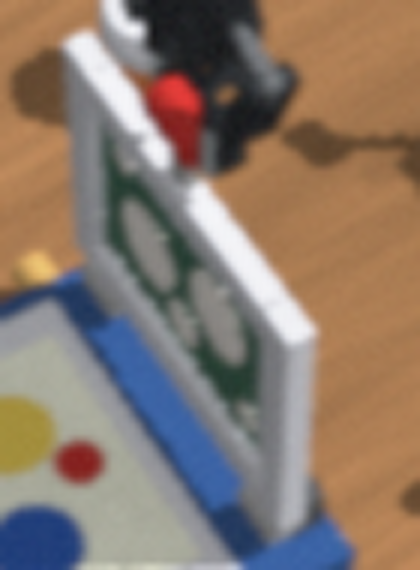

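```bash
cat > fitphi.py <<'E'
from h import *
from scipy.optimize import least_squares
def fit(tag,obs):
    C={k:[np.load(f"{tag}{k}.npz")[q] for q in "KW"] for k in "wds"}
    def pt(p,q):
        ph,hx,hy,yaw=p; u=np.array([np.cos(yaw),np.sin(yaw),0]);x=np.array([u[1],-u[0],0])
        r=-np.cos(ph)*u+[0,0,np.sin(ph)]; n=np.sin(ph)*u+[0,0,np.cos(ph)]
        return np.array([hx,hy,60])+q[0]*x+q[1]*r+q[2]*n
    for cams in ("w","d","s","wds"):
        o=[z for z in obs if z[0] in cams]
        def res(p): 
            r=[]
            for c,q,uv in o: r+=list(proj(*C[c],pt(p,q))[0]-uv)
            return r+[(p[1]-560)/3,(p[2]-10)/3,(p[3]-1.454)/.01]
        s=least_squares(res,[1.55,560,10,1.454]); print(cams,np.round(s.x,3),"res",np.round(s.fun,1).tolist())
E
python3 - <<'E'
from fitphi import *
w=lambda u,v:(110+u/2,120+v/2);d=lambda u,v:(265+u/7,130+v/7);s=lambda u,v:(280+u/6,155+v/6)
P=lambda a,b:(a*110,180,b*8)
fit("d13",[("w",P(-1,1),w(53,243)),("w",P(1,1),w(767,248)),("w",P(-1,-1),w(55,288)),("w",P(1,-1),w(765,292)),
("d",P(1,-1),d(38,133)),("d",P(1,1),d(32,165)),("d",P(-1,-1),d(662,225)),("d",P(-1,1),d(660,258)),
("s",P(1,-1),s(285,345)),("s",P(1,1),s(315,325)),("s",P(-1,-1),s(65,45))])
E
```

```text
w [  1.579 562.393   7.341   1.444] res [-2.5, -0.2, 2.6, -0.7, 1.1, 0.7, -1.4, 0.6, 0.8, -0.9, -1.0]
d [  1.564 560.475   9.891   1.452] res [0.2, 0.2, -0.8, -0.0, 0.7, -0.1, 0.1, -0.2, 0.2, -0.0, -0.2]
s [  1.551 564.514   9.717   1.45 ] res [0.2, -0.7, 0.1, 0.2, -1.2, -1.2, 1.5, -0.1, -0.4]
wds [  1.578 562.371   7.523   1.444] res [-2.6, -0.0, 2.5, -0.5, 1.1, 0.8, -1.5, 0.7, -0.6, -0.1, -1.6, -0.3, -0.3, 0.1, -1.0, 0.0, 0.3, -1.5, 0.2, -0.4, -0.7, -2.0, 0.8, -0.8, -1.0]
```

The fits put the flap at 1.55–1.58 rad. I'll hold briefly, check for stillness and check the lever, then hand in.

step_arm(deltas=[{"translation": [0, 0, 0], "rot": [0, 0, 0]}, {"translation": [0, 0, 0], "rot": [0, 0, 0]}, {"translation": [0, 0, 0], "rot": [0, 0, 0]}, {"translation": [0, 0, 0], "rot": [0, 0, 0]}])

```text
clock: 18.3
eef_pos: [563.5, 16.4, 438.7]
tcp_rot: [3.141, 0.004, 1.451]
contact_force: [2.9, -2.4, 5.7]
opening: 0.458
```

Run:
```python
from h import *
st()
b,K,W=cam("side"); save("d14.png",b,(190,60,430,390),1.8)
old=cv2.cvtColor(cv2.imread("pics/d13.png"),cv2.COLOR_BGR2RGB)
save("tmp.png",b,(265,130,370,220),7); print(np.abs(cv2.imread("pics/tmp.png").astype(int)-cv2.imread("pics/d13.png")).mean())
```

```text
g [563.6  15.8 283.7] phi 1.599 rad 223.8 lat 2.7 F [ 2.9 -2.4  5.7] op 0.458 t 18.3 rpy [3.141 0.004 1.451]
0.52 [-19.86  -0.22  11.41]
0.8 [-16.08  -0.23   6.51]
1.1 [-10.69  -0.24   2.63]
1.571 [-0.63 -0.27  0.17]
0.5485059208868732
```

View pics/d14.png

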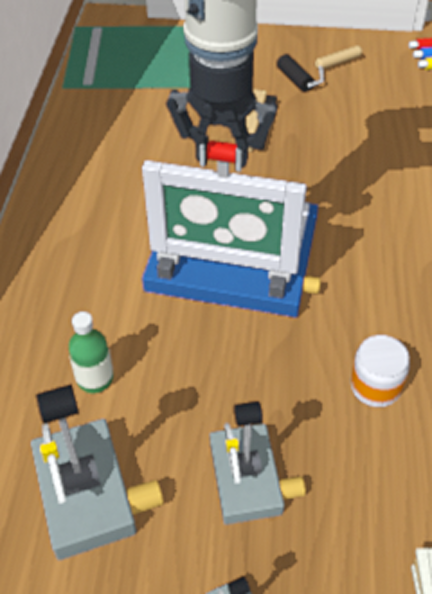

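The flap is upright and still with the handle gripped. The lever is still at the clip, and the tin and bottle are where they were.

```bash
python3 -c "
from rig import ticket
print(ticket.sign_off())"
```

```text
the job is handed in; nothing more can be done
None
```

I set the middle valve's lever to the yellow clip with the flap still down. Then I gripped the red handle at 40 N, swung the flap up to upright, and handed the job in while holding it, at about 18 s of the 61 s allowed.

- **Lever:** it first measured 0.02–0.045 rad off the clip, so I re-gripped the knob and nudged it about 4.5 mm. By the knob's shift in the side view it is now about 0.01 rad off. I did not run a full angle fit after the nudge. The clip had not visibly moved.
- **Flap:** image fits gave 1.579 (wrist), 1.564 (side) and 1.551 (scene) rad, all within the 1.481–1.661 band. The position of the arm alone gave 1.599, because the handle slid about 7 mm in the pads during the swing. I went by the images.
- **Stillness and grip:** two side views 0.65 s apart were practically identical, and the grip opening stayed steady at 39 mm, matching the 40 mm handle.
- **Bystanders:** the ink tin and bottle look unmoved. The squeegee was partly hidden behind the gripper in the last view, but nothing came near it.

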